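# Hold a flat-battery safe unlocked with its spare key

### The arm

A 6-joint arm with a two-finger parallel gripper is mounted at the origin on the work surface. World frame = base frame: x ahead of the robot, y to its left, z up, the work surface at z = 0. Lengths are in m, angles in rad, forces in N, time in s.
With the tool pointing down it reaches from about 0.375 to 0.9 m from the base axis. Payload 3.1 kg.
Tool frame: the origin (TCP) lies on the front face of the gripper's body, between the roots of the fingers; the fingertips stand 73 mm ahead of it and the grasp point (between the pads) lies 54 mm ahead of it (manip.tips_ahead is the distance from the TCP to the fingertips, in m); z points along the fingers, y is the line along which they close (so a half turn about z gives the same grasp; the last joint's range is limited). The gripper opens to 85 mm and grips with 20 to 120 N. Pads are 22 mm wide; open, the fingers measure 114 mm over their backs; the gripper's body (76 mm by 85 mm) begins 54 mm behind the grasp point. The pads swing forward as they close: fully open they stand 13 mm farther back than shut.
Start: joints at [-1.49, 0.527, 1.433, -0, 1.181, -0.178], TCP at [0.16, -0.604, 0.304] pointing down, gripper open.
Joint ranges: [-3.08, 3.08], [-0.75, 2.2], [0.22, 2.44], [-1.43, 4.57], [0, 2.65], [-2.85, 2.85]. Speed limits (rad/s): [2.79, 2.79, 3.14, 3.14, 3.14, 3.14].

### API

Orientations are given as a unit quaternion [x, y, z, w].
In Python, from station import sense, eyes, workorder, manip gives the robot as it stands.
- The arm moves only by the shell command python3 -m inch 'ROWS' [OPENING] [FORCE]. ROWS is JSON, a list of rows, each an object of numbers: "dx", "dy", "dz": the shift along the tool's x, y, z in cm; "wx", "wy", "wz": the turn, a rotation vector about the tool's x, y, z in degrees. In form: [{"dx": .., "dy": .., "dz": .., "wx": .., "wy": .., "wz": ..}, ...]. A call has 1 to 10 rows; each row shifts and turns the commanded pose from where the row before left it, along the tool's axes as they then stand; what a row does not reach is not made up. A row lasts 1/8 s, in which the tool goes at most 62.5 mm and 10.7 degrees, less where a joint would pass 70% of its speed; a pose out of reach is approached as far as the arm can. A call with a gripper value outside its range is refused whole. OPENING is the opening, from 0 (shut) to 1 (fully open), set as the call begins (- or left out, the last holds). The fingers move at their own pace and stop on an object; FORCE is the grip in N (left out, the last holds). Time passes only in rows, so rows that do not move let the fingers close. It gives the time, the measured TCP pose, the force, the opening and the grip force at its end, in the units of the state.
- sense(): the state, without advancing time (a new reading comes with each control period).
- eyes.snapshot(name): name is "scene" or "top"; returns the picture (384x512x3 uint8, red, green, blue); there is no depth.
- eyes.camera_params(name): a dict with "fx", "fy", "cx", "cy" (pixels), "rvec" (rotation vector, rad) and "tvec" (3), from world to camera coordinates, as OpenCV has them. Camera axes: x right, y down, z forward; pixel columns grow to the right and rows downward; lengths in m; the calibration is good to about 2 mm. A picture is of the moment at which its call begins. camera_params takes no time and is no camera call.
- workorder.sign_off(): hands the job in; it is judged then, once.
The state is a dict: "t": time; "q": joint angles; "qd": joint speeds; "tau": joint torques, N m; "tcp_pos": TCP position; "tool_rot": TCP orientation; "force": force on the tool from outside, world axes, zero at the start; "ft_torque": the same for the moment, N m; "finger_gap": opening from 0.0 (shut) to 1.0 (fully open); "gripper_force": force on a finger pad.
Only numpy, scipy, OpenCV 4.12 (cv2) and the standard library are available. Lean on these libraries where they do the work, as an engineer would, in place of code of your own. Each camera call takes 0.05 s, during which the arm holds its last target. There are 200 camera calls.

### The job

The safe's keypad batteries are flat, so unlock it with the spare key: slide the cover on its lid aside all the way to its stop to bare the lock, take the yellow-headed key out of its slot in the open wooden box, and ease it straight down into the lock - wiggle it past the sticky pins, don't force it - until its shoulder sits home. Only then turn it a quarter turn clockwise to its stop, and finish still gripping the key and holding it turned against the lock's spring, so that I can lift the lid. Leave the chess pieces and the other things on the sideboard undisturbed.

Things in the scene. Friction and masses are not known exactly. Their poses are not given: they have to be found in the camera images.
- safe: Grey top-opening safe, fixed, 220 (x) x 300 (y) x 95 mm high. Origin: centre of its underside; front (-x side) towards the robot, z up. Lid top at 92 mm, its black control panel at 95 mm, with the keypad on the -y side, the lock and its cover on the +y side. Two rails 5 mm high run along y, 21.5 mm either side of the lock.
- keyway (a point): Centre of the keyhole's mouth, at panel level (z 95 mm), axes as the safe's. At rest the slot, 11.4 x 4.4 mm and 26 mm deep straight down, runs along x. Sticky pins 9 and 16 mm down, one from each long side, stand half across it; the key pushes each aside (about 10 to 20 N straight down, less if rocked a few degrees about the vertical) and it stays aside. The key goes in either way round.
- plug (a joint): Turn of the lock's brass plug, rad: 0 at rest, grows clockwise seen from above, stop at 1.6 (a quarter turn). A spring (about 0.01 N m at rest, 0.06 N m at the stop) turns it back to 0 when let go. The key has up to about 0.2 rad of play in it.
- cover (a joint): Slide of the aluminium lock cover, m: 0 = centred over the lock (closed), grows as the cover moves along the safe's +y, end stop at 0.046 (lock bared). Friction about 2 N; it stays where left.
- cover_grip (a point): Centre of the top of the red grip rib on the cover. The rib is 10 mm wide along the safe's y (the way it slides), 26 mm along x and 14 mm high, standing on the cover plate (38 x 50 mm), whose top is 6 mm above the panel; so this point is 20 mm above the panel. Moves with the cover, axes as the safe's.
- box: Hinged wooden box, fixed, lying open flat like a clamshell: 192 (x) x 150 (y) x 30 mm high. Origin: centre of its underside, below the hinge line; z up. The -x half is filled to its rim by an insert with the key's slot, 24 mm deep, 48.5 mm from the hinge; the other half is an open tray with its floor 6 mm up, where the chess pieces stand.
- key: Spare key, loose, upright in the box's insert. Origin: on its axis at the shoulder's underside, z up to the head. Below: blade 10 mm wide (x), 3 thick (y), 24 long, rounded tip. Above: steel shoulder 16 x 6 mm, 8 high, then yellow head 26 wide (x), 9 thick (y), from 8 to 36 mm. Same after half a turn about z. About 30 g. Starts with its origin 30 mm up; fully home in the lock it is at keyway.
- king: White plastic chess king, 70 mm tall, base 28 mm across, standing in the box's tray. Origin: centre of its base.
- rook: Black plastic chess rook, 46 mm tall, base 26 mm across, standing in the box's tray. Origin: centre of its base.
- lunch_pot: Green silicone lunch pot with cream screw-top lid, 110 mm across, 104 mm tall. Origin: centre of its base.
- stopper: Chrome bottle stopper, 66 mm tall, standing on its 34 mm wide head. Origin: centre of the foot.
- ring_dish: White ceramic ring dish, 96 mm across, 22 mm tall. Origin: centre of its base.
- marble_tray: Green glass tray of marbles, 130 (x) x 190 (y) x 25 mm. Origin: centre of its base.
Mind the look-alikes: they are no part of the job. What is shaped like the marble_tray but black is not meant.

How it is judged:
On the way, in this order (a step that is already met when the one before it is completed fails the run):
1. the lock cover has been slid along to its stop (value of joint cover above 0.042 m), for 0.2 s.
2. the key is fully home in the lock, not yet turned (z of key in the frame of keyway below 0.0025 m and horizontal distance between key and keyway below 0.0025 m and angle between the z axis of key and the z axis of keyway, either way round below 0.12 rad and value of joint plug below 0.5 rad), for 0.2 s.
At the end, for the whole second after the job is handed in: Cover within 6 mm of its open stop; key home in the lock (shoulder within 2.5 mm of the face, 2.5 mm of the axis, upright within 7 degrees), gripped by the fingers (over 2 N), lock turned at least 1.4 rad clockwise; the six bystanders upright and within 20 mm of where they were (z of key in the frame of keyway below 0.0025 m and horizontal distance between key and keyway below 0.0025 m and angle between the z axis of key and the z axis of keyway, either way round below 0.12 rad and value of joint plug above 1.4 rad and value of joint cover above 0.04 m and contact force between the fingers and key above 2 N and distance of each of lunch_pot, stopper, ring_dish, marble_tray, king, rook from where it was at the start of the episode below 0.02 m and angle between each of lunch_pot, stopper, ring_dish, marble_tray, king, rook's own z axis and vertical below 0.3 rad); the arm keeps its last pose, push and grip.
It fails at once if the lock is turned (over 0.5 rad) while the key is not fully home (shoulder over 4 mm above the lock's face) (value of joint plug above 0.5 rad and z of key in the frame of keyway above 0.004 m).
It fails at once if the key is forced in: over 50 N between key and safe before the lock turns (contact force between key and safe above 50 N and value of joint plug below 0.5 rad).
It fails at once if a bystander is knocked: moved over 30 mm or tipped over 0.5 rad (distance of any of lunch_pot, stopper, ring_dish, marble_tray, king, rook from where it was at the start of the episode above 0.03 m or angle between any of lunch_pot, stopper, ring_dish, marble_tray, king, rook's own z axis and vertical above 0.5 rad).
It also fails if it takes over 72 s, if anything falls off the work surface, if the arm or the gripper's body presses on something with over 40 N, if the wrist force passes 120 N, or if a joint passes its speed limit or range.

## Working session

There is one attempt and no reset: what is moved stays moved. The work goes in short steps, Python scripts to look and compute and a shell command to move; the robot and the scene stay as the last step left them, time stands still between calls to the robot, and variables do not carry over. Pictures are saved under pics/ and viewed, at most 10 in all, crops included, and the job is handed in when it is done.

```bash
ls; mkdir -p pics; python3 - <<'E'
from station import sense, eyes, workorder, manip
import cv2,numpy as np
for n in ("scene","top"):
    im=eyes.snapshot(n); cv2.imwrite(f"pics/{n}0.png",im[:,:,::-1]); 
    p=eyes.camera_params(n); R=cv2.Rodrigues(np.array(p["rvec"],float))[0]; print(n,p, -R.T@np.array(p["tvec"]))
a=[cv2.imread(f"pics/{n}0.png") for n in("scene","top")]
s=sense(); print(s)
E
```

```text
pics
scene {'fx': 448.56609732583183, 'fy': 448.56609732583183, 'cx': 258.8855074859973, 'cy': 195.28993536129494, 'rvec': array([ 2.17878006,  0.93543217, -0.389235  ]), 'tvec': array([-0.3812326 , -0.16163469,  1.9040173 ])} [ 1.33051045 -0.75494731  1.206873  ]
top {'fx': 349.1948971040287, 'fy': 349.1948971040287, 'cx': 251.26252746196363, 'cy': 185.27461478235986, 'rvec': array([ 2.19010448, -2.17107364,  0.11498162]), 'tvec': array([0.00724132, 0.52005047, 1.21357431])} [0.40619418 0.02779876 1.25598608]
{'t': 0.1, 'q': array([-1.49051000e+00,  5.28374703e-01,  1.43374246e+00, -3.30158881e-06,
        1.18140799e+00, -1.78520728e-01]), 'qd': array([-7.24117418e-04, -8.47733039e-05, -3.06520006e-03,  4.75212063e-04,
       -4.23985202e-04, -6.93204935e-04]), 'tau': array([-8.96592865e-04, -4.43306780e+01, -1.78586984e+01, -1.82704903e-04,
        3.90729183e-03, -1.46055157e-05]), 'tcp_pos': array([ 0.15993006, -0.60368478,  0.3030405 ]), 'tool_rot': array([ 9.91638497e-01,  1.29043241e-01,  4.59155838e-05, -9.65158390e-04]), 'force': array([ 0.32956919, -0.66378387,  0.45039175]), 'ft_torque': array([ 0.00372016,  0.02307774, -0.04874229]), 'gripper_force': 0.0, 'finger_gap': 0.9985765137176595}
```

View pics/scene0.png

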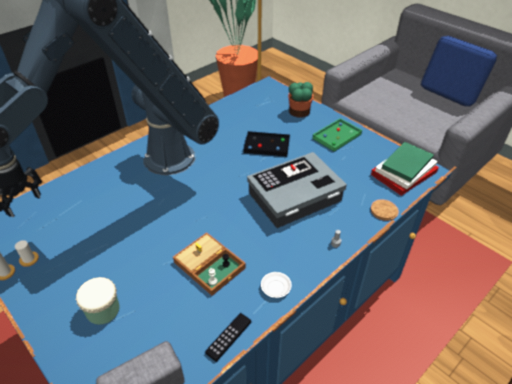

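View pics/top0.png

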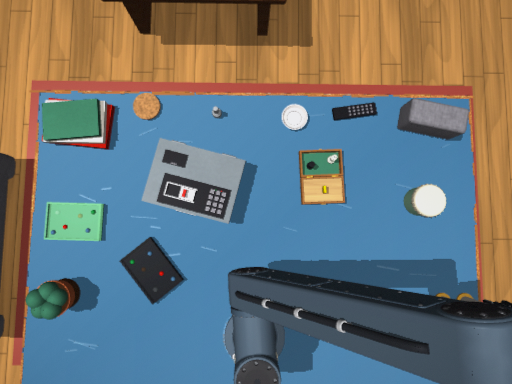

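Scene: red grip ≈(294,169), yellow key ≈(199,247), box ≈(210,262). Top: safe ≈(197,180), red grip ≈(184,192), key ≈(325,189), pieces ≈(311,166) and (333,158). Two tray shapes: green (74,221) is the marble_tray, and black (152,269) is the look-alike. I don't touch either. I'll enlarge the safe and box to confirm, and measure.

```bash
cat > h.py <<'E'
import cv2,numpy as np
from station import sense, eyes, manip
from scipy.spatial.transform import Rotation as Ro
P={n:eyes.camera_params(n) for n in("scene","top")}
def ray(n,uv):
    p=P[n];R=cv2.Rodrigues(np.array(p["rvec"],float))[0];C=-R.T@np.array(p["tvec"],float)
    d=R.T@np.array([(uv[0]-p["cx"])/p["fx"],(uv[1]-p["cy"])/p["fy"],1]);return C,d/np.linalg.norm(d)
def plane(n,uv,z):
    C,d=ray(n,uv);return C+d*(z-C[2])/d[2]
def tri(a,b):
    (c1,d1),(c2,d2)=ray("scene",a),ray("top",b)
    s=np.linalg.lstsq(np.c_[d1,-d2],c2-c1,rcond=None)[0];p,q=c1+s[0]*d1,c2+s[1]*d2
    return (p+q)/2,np.linalg.norm(p-q)
def blobs(im,lo,hi,box,mn=4):
    x0,y0,x1,y1=box;h=cv2.cvtColor(im,cv2.COLOR_RGB2HSV)[y0:y1,x0:x1]
    m=cv2.inRange(h,np.array(lo),np.array(hi));n,l,st,c=cv2.connectedComponentsWithStats(m)
    return [(np.round(c[i]+[x0,y0],2),st[i][4],cv2.minAreaRect(np.argwhere(l==i)[:,::-1].astype(np.float32))) for i in range(1,n) if st[i][4]>=mn]
E
python3 - <<'E'
from h import *
t=cv2.imread("pics/top0.png")[:,:,::-1].copy();s=cv2.imread("pics/scene0.png")[:,:,::-1].copy()
for nm,im,bs,bk in(("top",t,(135,130,255,230),(295,145,350,210)),("scene",s,(240,145,350,230),(165,225,250,300))):
    print(nm,"red",blobs(im,(0,150,100),(6,255,255),bs)); print("yel",blobs(im,(24,170,120),(33,255,255),bk,3))
    print("panel",[b for b in blobs(im,(0,0,0),(180,255,60),bs,200)])
    print("grey",[b for b in blobs(im,(0,0,70),(180,60,190),bs,300)])
    print("wood", blobs(im,(8,80,60),(23,255,255),bk,40))
r=lambda a,b:cv2.resize(a[b[1]:b[3],b[0]:b[2]],(400,300),interpolation=cv2.INTER_CUBIC)
cv2.imwrite("pics/c1.png",np.vstack([np.hstack([r(t,(145,135,255,218)),r(t,(285,140,365,200))]),np.hstack([r(s,(240,145,350,228)),r(s,(165,228,261,300))])])[:,:,::-1])
E
```

```text
top red [(array([183.68, 193.  ]), np.int32(19), ((48.70000457763672, 62.90000915527344), (2.5298221111297607, 6.324554920196533), 18.43494987487793))]
yel [(array([324.25, 189.25]), np.int32(24), ((29.5, 44.0), (6.0, 3.0), 90.0))]
panel [(array([174.8 , 157.62]), np.int32(254), ((39.74222946166992, 27.879533767700195), (22.34450912475586, 12.01208209991455), 14.743562698364258)), (array([192.62, 195.16]), np.int32(1031), ((58.397674560546875, 65.28886413574219), (68.0006103515625, 28.757740020751953), 14.74356460571289))]
grey [(array([194.82, 173.62]), np.int32(3641), ((58.29667663574219, 50.012451171875), (89.98867797851562, 67.3787841796875), 14.931418418884277))]
wood [(array([321.96, 183.67]), np.int32(1470), ((26.422653198242188, 31.030385971069336), (54.24071502685547, 43.30847930908203), 86.98721313476562))]
scene red [(array([259.29, 145.43]), np.int32(7), ((19.5, 0.5), (1.0, 3.0), 90.0)), (array([292.33, 166.83]), np.int32(12), ((52.15384292602539, 21.730764389038086), (5.824352264404297, 1.6641007661819458), 56.3099365234375))]
yel [(array([198.5, 246. ]), np.int32(6), ((33.500003814697266, 21.000001907348633), (3.535533905029297, 0.7071067094802856), 45.0))]
panel [(array([267.12, 149.74]), np.int32(386), ((25.5, 5.5), (11.0, 43.0), 90.0)), (array([285.82, 174.73]), np.int32(436), ((45.18492889404297, 28.49315071105957), (18.375459671020508, 60.159149169921875), 69.44395446777344)), (array([293.3 , 208.43]), np.int32(794), ((54.37675476074219, 63.035823822021484), (91.59232330322266, 40.13263702392578), 3.7722837924957275))]
grey [(array([296.6 , 186.12]), np.int32(2780), ((57.25861740112305, 38.89655303955078), (51.62330627441406, 88.57667541503906), 68.19859313964844))]
wood [(array([205.2 , 260.13]), np.int32(1665), ((43.69309997558594, 36.78276443481445), (59.7097053527832, 45.758060455322266), 41.6335334777832))]
```

View pics/c1.png

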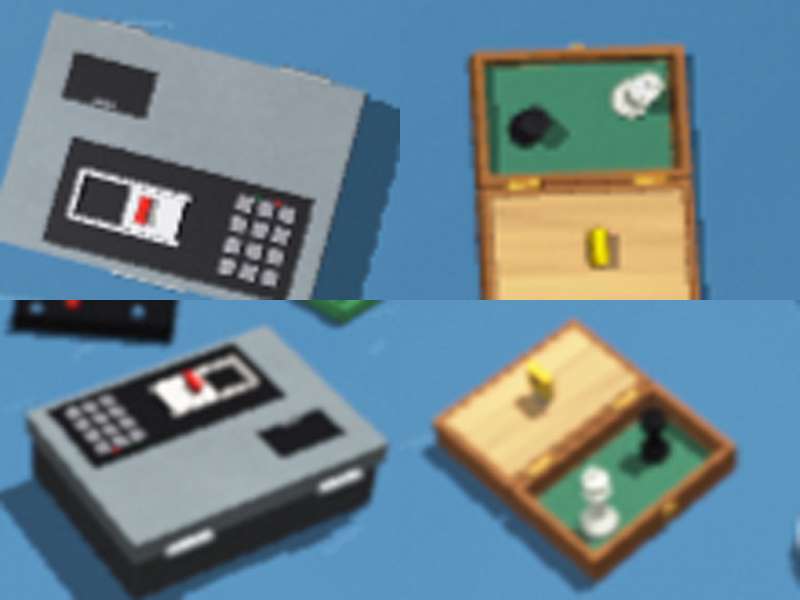

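Enlarged views confirm it. The grey safe has the aluminium cover and red rib at top (184,193) / scene (292,167), with the yellow key head at top (324,189) / scene (199,246) in the wooden insert; no other yellow or red candidates fit.

```bash
python3 - <<'E'
from h import *
t=cv2.imread("pics/top0.png")[:,:,::-1].copy()
def hull(im,box,lo,hi,mn):
    x0,y0,x1,y1=box;m=cv2.inRange(cv2.cvtColor(im,cv2.COLOR_RGB2HSV)[y0:y1,x0:x1],lo,hi)
    c=max(cv2.findContours(m,0,1)[0],key=cv2.contourArea);return c[:,0].astype(float)+[x0,y0]
def wr(c,z):
    w=np.array([plane("top",p,z)[:2]*1000 for p in c],np.float32);return cv2.minAreaRect(w)
print("grip",plane("top",(183.68,193),.115),tri((292.33,166.83),(183.68,193)))
print("key",plane("top",(324.25,189.25),.064),tri((198.5,246),(324.25,189.25)))
print("safe lid",wr(hull(t,(135,130,255,230),(0,0,20),(180,80,255),0),.092))
print("panel",wr(hull(t,(150,168,235,222),(0,0,0),(180,255,60),0),.095))
print("box",wr(hull(t,(295,145,350,210),(5,80,40),(23,255,255),0),.03))
s=sense();print(Ro.from_quat(s["tool_rot"]).as_matrix().round(3),manip.tips_ahead)
for n,uv,z in(("king",(333,158),.06),("rook",(311,166),.04),("dish",(295,117),.02),("stop",(217,112),.05),("pot",(429,201),.1)):print(n,plane("top",uv,z).round(3))
E
```

```text
grip [0.48414704 0.23351271 0.115     ] (array([0.4853848 , 0.23554807, 0.109283  ]), np.float64(0.0025860171599884664))
key [ 0.50489837 -0.23850846  0.064     ] (array([ 0.50737224, -0.23810987,  0.05581554]), np.float64(0.005681906152161898))
safe lid ((530.390625, 206.12684631347656), (301.0218811035156, 226.54269409179688), 75.58979034423828)
panel ((478.2734375, 204.33502197265625), (225.43597412109375, 95.35053253173828), 75.746337890625)
box ((555.3334350585938, -236.26739501953125), (193.23089599609375, 153.37062072753906), 2.7323861122131348)
[[ 0.967  0.256 -0.   ]
 [ 0.256 -0.967  0.002]
 [ 0.    -0.002 -1.   ]] 0.0726
king [ 0.615 -0.271  0.06 ]
rook [ 0.589 -0.198  0.04 ]
dish [ 0.77  -0.145  0.02 ]
stop [0.776 0.135 0.05 ]
pot [ 0.466 -0.58   0.1  ]
```

```bash
python3 -m inch '[{"dx":4.2,"dy":-2.6},{"dx":4.2,"dy":-2.6},{"dx":4.2,"dy":-2.6},{"dx":4.2,"dy":-2.6},{"dx":4.2,"dy":-2.7},{"dx":4.2,"dy":-2.7},{"dx":4.2,"dy":-2.7},{"dx":4.2,"dy":-2.7},{"dx":4.2,"dy":-2.7},{"dx":4.2,"dy":-2.7}]' 0.5
python3 -m inch '[{"dx":1.1,"dy":-4.6},{"dx":1.1,"dy":-4.6},{"dx":1.1,"dy":-4.6},{"dx":1.1,"dy":-4.6},{"dx":1.1,"dy":-4.6},{"dx":1.1,"dy":-4.6},{"dx":1.1,"dy":-4.6},{"dx":1.1,"dy":-4.6},{"dx":1.1,"dy":-4.6},{"dx":1.1,"dy":-4.6}]'
python3 -m inch '[{"wz":-10},{"wz":-10},{"wz":-10},{"wz":-10},{"wz":-10},{"wz":-10},{"wz":-10},{"wz":-10}]'
python3 -m inch '[{"wz":-10},{"wz":-10},{"wz":-10},{"wz":-10},{"wz":-10},{"wz":-10},{"wz":-10},{}]'
cat > st.py <<'E'
import sys
from h import *
def st(tx=None,ty=None,tz=None,yaw=None):
    s=sense();R=Ro.from_quat(s["tool_rot"]).as_matrix();y=np.degrees(np.arctan2(R[1,0],R[0,0]))
    print("t",round(s["t"],2),"tcp",(s["tcp_pos"]*1000).round(1),"yaw",y.round(2),"tilt",(R[:2,2]*57.3).round(2),"F",s["force"].round(1),"T",s["ft_torque"].round(2),"gap",round(s["finger_gap"],3),"g",round(s["gripper_force"],1),"q6",s["q"][5].round(2))
    if tx is not None: print("need cm",((R.T@(np.array([tx,ty,tz])-s["tcp_pos"]))*100).round(2),"wz",None if yaw is None else round(-((yaw-y+180)%360-180),2))
if __name__=="__main__": st(*map(float,sys.argv[1:]))
E
python3 st.py .485 .235 .182 165.7
```

```text
t 0.1 tcp [ 159.9 -603.7  303. ] yaw 14.83 tilt [-0.01  0.11] F [ 0.3 -0.7  0.5] T [ 0.    0.02 -0.05] gap 0.999 g 0.0 q6 -0.18
need cm [ 52.88 -72.73  12.26] wz -150.87invalid input at $[0]: expected keys dx, dy, dz, wx, wy, wz
invalid input at $[0]: expected keys dx, dy, dz, wx, wy, wz
invalid input at $[0]: expected keys dx, dy, dz, wx, wy, wz
invalid input at $[0]: expected keys dx, dy, dz, wx, wy, wz
```

```bash
python3 -m inch '[{"dx":4.2,"dy":-2.6,"dz":0,"wx":0,"wy":0,"wz":0},{"dx":4.2,"dy":-2.6,"dz":0,"wx":0,"wy":0,"wz":0},{"dx":4.2,"dy":-2.6,"dz":0,"wx":0,"wy":0,"wz":0},{"dx":4.2,"dy":-2.6,"dz":0,"wx":0,"wy":0,"wz":0},{"dx":4.2,"dy":-2.7,"dz":0,"wx":0,"wy":0,"wz":0},{"dx":4.2,"dy":-2.7,"dz":0,"wx":0,"wy":0,"wz":0},{"dx":4.2,"dy":-2.7,"dz":0,"wx":0,"wy":0,"wz":0},{"dx":4.2,"dy":-2.7,"dz":0,"wx":0,"wy":0,"wz":0},{"dx":4.2,"dy":-2.7,"dz":0,"wx":0,"wy":0,"wz":0},{"dx":4.2,"dy":-2.7,"dz":0,"wx":0,"wy":0,"wz":0}]' 0.5
python3 -m inch '[{"dx":1.1,"dy":-4.6,"dz":0,"wx":0,"wy":0,"wz":0},{"dx":1.1,"dy":-4.6,"dz":0,"wx":0,"wy":0,"wz":0},{"dx":1.1,"dy":-4.6,"dz":0,"wx":0,"wy":0,"wz":0},{"dx":1.1,"dy":-4.6,"dz":0,"wx":0,"wy":0,"wz":0},{"dx":1.1,"dy":-4.6,"dz":0,"wx":0,"wy":0,"wz":0},{"dx":1.1,"dy":-4.6,"dz":0,"wx":0,"wy":0,"wz":0},{"dx":1.1,"dy":-4.6,"dz":0,"wx":0,"wy":0,"wz":0},{"dx":1.1,"dy":-4.6,"dz":0,"wx":0,"wy":0,"wz":0},{"dx":1.1,"dy":-4.6,"dz":0,"wx":0,"wy":0,"wz":0},{"dx":1.1,"dy":-4.6,"dz":0,"wx":0,"wy":0,"wz":0}]'
python3 -m inch '[{"dx":0,"dy":0,"dz":0,"wx":0,"wy":0,"wz":-10},{"dx":0,"dy":0,"dz":0,"wx":0,"wy":0,"wz":-10},{"dx":0,"dy":0,"dz":0,"wx":0,"wy":0,"wz":-10},{"dx":0,"dy":0,"dz":0,"wx":0,"wy":0,"wz":-10},{"dx":0,"dy":0,"dz":0,"wx":0,"wy":0,"wz":-10},{"dx":0,"dy":0,"dz":0,"wx":0,"wy":0,"wz":-10},{"dx":0,"dy":0,"dz":0,"wx":0,"wy":0,"wz":-10},{"dx":0,"dy":0,"dz":0,"wx":0,"wy":0,"wz":-10}]'
python3 -m inch '[{"dx":0,"dy":0,"dz":0,"wx":0,"wy":0,"wz":-10},{"dx":0,"dy":0,"dz":0,"wx":0,"wy":0,"wz":-10},{"dx":0,"dy":0,"dz":0,"wx":0,"wy":0,"wz":-10},{"dx":0,"dy":0,"dz":0,"wx":0,"wy":0,"wz":-10},{"dx":0,"dy":0,"dz":0,"wx":0,"wy":0,"wz":-10},{"dx":0,"dy":0,"dz":0,"wx":0,"wy":0,"wz":-10},{"dx":0,"dy":0,"dz":0,"wx":0,"wy":0,"wz":-10},{"dx":0,"dy":0,"dz":0,"wx":0,"wy":0,"wz":0}]'
python3 st.py .485 .235 .182 165.7
```

```text
t: 1.35
tcp_pos: [0.4987, -0.2381, 0.3036]
tool_rot: [0.992, 0.129, -0.0, -0.0]
force: [1.3, -0.9, -1.1]
finger_gap: 0.502
gripper_force: 0.0
t: 2.6
tcp_pos: [0.4861, 0.2348, 0.3036]
tool_rot: [0.992, 0.129, -0.0, 0.0]
force: [0.9, -0.0, 0.6]
finger_gap: 0.497
gripper_force: 0.0
t: 3.6
tcp_pos: [0.4862, 0.2332, 0.3035]
tool_rot: [0.675, 0.738, -0.0, -0.0]
force: [0.1, 0.4, 0.7]
finger_gap: 0.497
gripper_force: 0.0
t: 4.6
tcp_pos: [0.4863, 0.2332, 0.3036]
tool_rot: [0.133, 0.991, -0.0, -0.0]
force: [-0.1, 0.5, -0.1]
finger_gap: 0.499
gripper_force: 0.0
t 4.6 tcp [486.3 233.2 303.6] yaw 164.71 tilt [-0.05 -0.01] F [-0.1  0.5 -0.1] T [-0.   -0.04  0.01] gap 0.499 g 0.0 q6 -1.06
need cm [ 0.16  0.14 12.16] wz -0.99
```

```bash
python3 -m inch '[{"dx":0.2,"dy":0.1,"dz":4,"wx":0,"wy":0,"wz":-1},{"dx":0,"dy":0,"dz":4,"wx":0,"wy":0,"wz":0},{"dx":0,"dy":0,"dz":3,"wx":0,"wy":0,"wz":0},{"dx":0,"dy":0,"dz":0.8,"wx":0,"wy":0,"wz":0},{"dx":0,"dy":0,"dz":0.8,"wx":0,"wy":0,"wz":0}]' 0.5
python3 -m inch '[{"dx":0,"dy":0,"dz":0,"wx":0,"wy":0,"wz":0},{"dx":0,"dy":0,"dz":0,"wx":0,"wy":0,"wz":0},{"dx":0,"dy":0,"dz":0,"wx":0,"wy":0,"wz":0},{"dx":0,"dy":0,"dz":0,"wx":0,"wy":0,"wz":0},{"dx":0,"dy":0,"dz":0,"wx":0,"wy":0,"wz":0}]' 0 20
python3 st.py
python3 - <<'E'
from h import *
im=eyes.snapshot("scene");c=cv2.resize(im[130:220,230:350],(800,600),interpolation=cv2.INTER_CUBIC);cv2.imwrite("pics/grip.png",c[:,:,::-1])
E
```

```text
t: 5.22
tcp_pos: [0.4854, 0.2349, 0.1781]
tool_rot: [0.124, 0.992, 0.0, 0.001]
force: [-0.1, -0.2, -0.3]
finger_gap: 0.498
gripper_force: 0.0
t: 5.85
tcp_pos: [0.4855, 0.2351, 0.1789]
tool_rot: [0.123, 0.992, 0.001, 0.001]
force: [-0.5, 1.2, 6.0]
finger_gap: 0.108
gripper_force: 24.0
t 5.85 tcp [485.5 235.1 178.9] yaw 165.82 tilt [0.12 0.05] F [-0.5  1.2  6. ] T [ 0.27  0.04 -0.02] gap 0.108 g 24.0 q6 -1.08
```

View pics/grip.png

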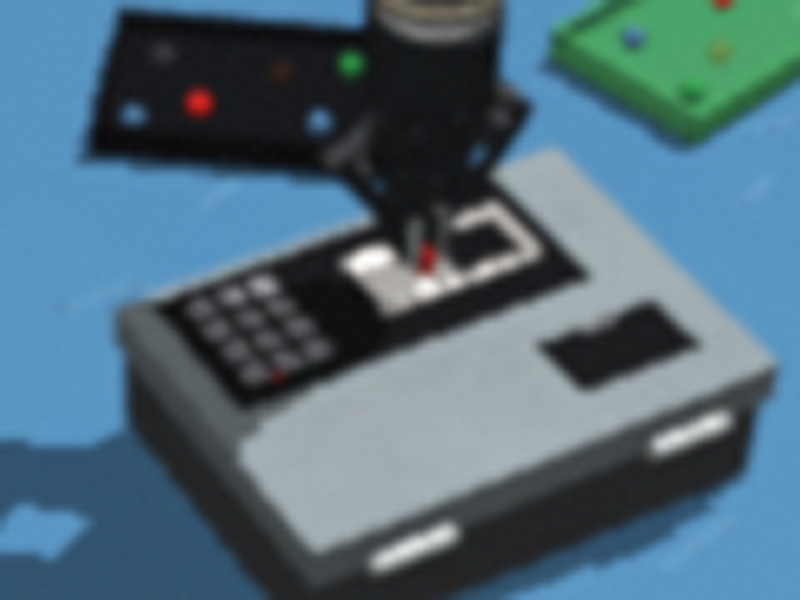

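The fingers hold the red rib (crop pixel (427,258)), with a gap of about 9 mm, which fits its 10 mm width. I'll slide it along the tool's +y, which is the safe's +y.

```bash
python3 -m inch '[{"dx":0,"dy":0.5,"dz":-0.1,"wx":0,"wy":0,"wz":0},{"dx":0,"dy":1,"dz":0,"wx":0,"wy":0,"wz":0},{"dx":0,"dy":1,"dz":0,"wx":0,"wy":0,"wz":0},{"dx":0,"dy":1,"dz":0,"wx":0,"wy":0,"wz":0},{"dx":0,"dy":0.7,"dz":0,"wx":0,"wy":0,"wz":0},{"dx":0,"dy":0.4,"dz":0,"wx":0,"wy":0,"wz":0},{"dx":0,"dy":0.2,"dz":0,"wx":0,"wy":0,"wz":0},{"dx":0,"dy":0,"dz":0,"wx":0,"wy":0,"wz":0},{"dx":0,"dy":0,"dz":0,"wx":0,"wy":0,"wz":0}]' 
python3 st.py
```

```text
t: 7.02
tcp_pos: [0.4968, 0.2797, 0.1789]
tool_rot: [0.123, 0.992, -0.002, -0.0]
force: [3.7, -8.3, 2.0]
finger_gap: 0.107
gripper_force: 23.4
t 7.03 tcp [496.8 279.7 178.9] yaw 165.9 tilt [-0.03 -0.21] F [ 3.7 -8.3  2. ] T [-1.52 -0.63 -0.  ] gap 0.107 g 23.4 q6 -1.0
```

```bash
python3 -m inch '[{"dx":0,"dy":0,"dz":0,"wx":0,"wy":0,"wz":0},{"dx":0,"dy":0,"dz":0,"wx":0,"wy":0,"wz":0},{"dx":0,"dy":0,"dz":0,"wx":0,"wy":0,"wz":0},{"dx":0,"dy":0,"dz":-2,"wx":0,"wy":0,"wz":0},{"dx":0,"dy":0,"dz":-5,"wx":0,"wy":0,"wz":0},{"dx":0,"dy":0,"dz":-4,"wx":0,"wy":0,"wz":0}]' 0.4 
python3 st.py .506 -.2385 .29 182.7
```

```text
t: 7.78
tcp_pos: [0.4963, 0.2817, 0.2903]
tool_rot: [0.123, 0.992, 0.0, -0.0]
force: [0.3, -1.0, 0.2]
finger_gap: 0.398
gripper_force: 0.0
t 7.78 tcp [496.3 281.7 290.3] yaw 165.84 tilt [-0.02  0.03] F [ 0.3 -1.   0.2] T [ 0.04 -0.05 -0.02] gap 0.398 g 0.0 q6 -1.0
need cm [-13.66 -50.21   0.  ] wz -16.86
```

```bash
python3 -m inch '[{"dx":-1.4,"dy":-5,"dz":0,"wx":0,"wy":0,"wz":0},{"dx":-1.4,"dy":-5,"dz":0,"wx":0,"wy":0,"wz":0},{"dx":-1.4,"dy":-5,"dz":0,"wx":0,"wy":0,"wz":0},{"dx":-1.4,"dy":-5,"dz":0,"wx":0,"wy":0,"wz":0},{"dx":-1.4,"dy":-5,"dz":0,"wx":0,"wy":0,"wz":0},{"dx":-1.4,"dy":-5,"dz":0,"wx":0,"wy":0,"wz":0},{"dx":-1.4,"dy":-5,"dz":0,"wx":0,"wy":0,"wz":0},{"dx":-1.4,"dy":-5,"dz":0,"wx":0,"wy":0,"wz":0},{"dx":-1.3,"dy":-5.1,"dz":0,"wx":0,"wy":0,"wz":0},{"dx":-1.2,"dy":-5.1,"dz":0,"wx":0,"wy":0,"wz":0}]' 
python3 -m inch '[{"dx":0,"dy":0,"dz":0,"wx":0,"wy":0,"wz":-8.4},{"dx":0,"dy":0,"dz":0,"wx":0,"wy":0,"wz":-8.4},{"dx":0,"dy":0,"dz":0,"wx":0,"wy":0,"wz":0}]'
python3 - <<'E'
from h import *
import st
st.st(.506,-.2385,.13,182.7)
for n in("scene","top"):
    im=eyes.snapshot(n);cv2.imwrite(f"pics/{n}1.png",im[:,:,::-1])
    b=(135,130,255,230) if n=="top" else (240,145,350,230)
    print(n,"red",blobs(im,(0,150,100),(6,255,255),b))
    print("brass",blobs(im,(12,70,60),(35,255,255),b,3))
a=cv2.imread("pics/top1.png");b=cv2.imread("pics/scene1.png")
cv2.imwrite("pics/c2.png",np.hstack([cv2.resize(a[168:218,155:205],(400,400),interpolation=cv2.INTER_CUBIC),cv2.resize(b[147:187,270:310],(400,400),interpolation=cv2.INTER_CUBIC)]))
E
```

```text
t: 9.02
tcp_pos: [0.5064, -0.2401, 0.2889]
tool_rot: [0.123, 0.992, 0.0, 0.0]
force: [0.4, 0.6, -0.8]
finger_gap: 0.397
gripper_force: 0.0
t: 9.4
tcp_pos: [0.5064, -0.2387, 0.2887]
tool_rot: [-0.022, 1.0, 0.0, -0.0]
force: [-0.5, 0.4, -0.0]
finger_gap: 0.398
gripper_force: 0.0
t 9.4 tcp [ 506.4 -238.7  288.7] yaw -177.48 tilt [-0.02  0.05] F [-0.5  0.4 -0. ] T [0.05 0.01 0.02] gap 0.398 g 0.0 q6 -2.26
need cm [ 0.04  0.   15.87] wz -0.18
scene red [(array([259.29, 145.43]), np.int32(7), ((19.5, 0.5), (1.0, 3.0), 90.0)), (array([301.46, 162.77]), np.int32(13), ((61.40000915527344, 17.800003051757812), (5.366563320159912, 1.7888542413711548), 63.43495178222656))]
brass [(array([289.95, 170.75]), np.int32(40), ((50.0, 25.5), (5.0, 8.0), 90.0))]
top red [(array([171., 189.]), np.int32(19), ((36.000003814697266, 59.000003814697266), (2.5298221111297607, 6.324554920196533), 18.43494987487793))]
brass [(array([187.5 , 193.71]), np.int32(56), ((52.5, 63.5), (7.0, 7.0), 90.0))]
```

View pics/c2.png

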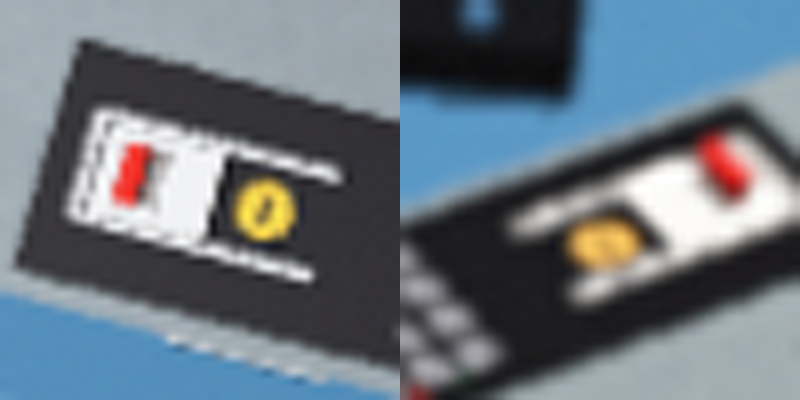

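The lock is bared: brass plug at top (187.5,193.7), scene (290.0,170.8). Next, its position.

```bash
python3 - <<'E'
from h import *
print(plane("top",(187.5,193.71),.095),plane("scene",(289.95,170.75),.095),tri((289.95,170.75),(187.5,193.71)))
print("rib top",plane("top",(171,189),.115),plane("scene",(301.46,162.77),.115), tri((301.46,162.77),(171,189)))
im=cv2.imread("pics/top1.png")[:,:,::-1].copy()
# key check
for n in("scene",): 
    k=cv2.imread("pics/scene1.png")[:,:,::-1].copy();print(blobs(k,(22,120,80),(35,255,255),(165,225,250,300),3))
E
```

```text
[0.48326379 0.22439526 0.095     ] [0.48460277 0.22630415 0.095     ] (array([0.48401258, 0.22528177, 0.09499806]), np.float64(0.0022866450495040405))
rib top [0.49687119 0.27518209 0.115     ] [0.49788244 0.27421106 0.115     ] (array([0.49694646, 0.27542426, 0.11374956]), np.float64(7.363041880475604e-05))
[(array([198.2 , 246.51]), np.int32(35), ((33.600006103515625, 21.200002670288086), (9.838699340820312, 4.472135543823242), 63.43495178222656))]
```

The 46 mm travel checks out: the near edge of the plate is about 21 mm from the plug centre, so the cover is at its stop. Keyway ≈ (0.484, 0.225). Now the key.

```bash
python3 -m inch '[{"dx":0,"dy":0,"dz":5,"wx":0,"wy":0,"wz":-0.2},{"dx":0,"dy":0,"dz":5,"wx":0,"wy":0,"wz":0},{"dx":0,"dy":0,"dz":4,"wx":0,"wy":0,"wz":0},{"dx":0,"dy":0,"dz":2,"wx":0,"wy":0,"wz":0},{"dx":0,"dy":0,"dz":1.8,"wx":0,"wy":0,"wz":0},{"dx":0,"dy":0,"dz":0,"wx":0,"wy":0,"wz":0}]' 0.4
python3 st.py
python3 -m inch '[{"dx":0,"dy":0,"dz":0,"wx":0,"wy":0,"wz":0},{"dx":0,"dy":0,"dz":0,"wx":0,"wy":0,"wz":0},{"dx":0,"dy":0,"dz":0,"wx":0,"wy":0,"wz":0},{"dx":0,"dy":0,"dz":0,"wx":0,"wy":0,"wz":0},{"dx":0,"dy":0,"dz":0,"wx":0,"wy":0,"wz":0}]' 0 20
python3 st.py
```

```text
t: 10.25
tcp_pos: [0.5062, -0.2384, 0.1099]
tool_rot: [-0.024, 1.0, 0.001, -0.001]
force: [-0.2, 0.2, 1.2]
finger_gap: 0.402
gripper_force: 0.0
t 10.25 tcp [ 506.2 -238.4  109.9] yaw -177.2 tilt [-0.1   0.08] F [-0.2  0.2  1.2] T [-0.01  0.03 -0.01] gap 0.402 g 0.0 q6 -2.26
t: 10.88
tcp_pos: [0.5066, -0.2385, 0.1116]
tool_rot: [-0.025, 1.0, 0.0, 0.0]
force: [-0.1, 4.1, 6.5]
finger_gap: 0.101
gripper_force: 21.1
t 10.88 tcp [ 506.6 -238.5  111.6] yaw -177.19 tilt [0.02 0.03] F [-0.1  4.1  6.5] T [ 0.88 -0.02 -0.03] gap 0.101 g 21.1 q6 -2.26
```

```bash
python3 -m inch '[{"dx":0,"dy":0.1,"dz":-0.1,"wx":0,"wy":0,"wz":0},{"dx":0,"dy":0,"dz":0,"wx":0,"wy":0,"wz":0},{"dx":0,"dy":0,"dz":0,"wx":0,"wy":0,"wz":0}]' 0 50
python3 st.py
python3 -m inch '[{"dx":0,"dy":0,"dz":-0.5,"wx":0,"wy":0,"wz":0},{"dx":0,"dy":0,"dz":-1,"wx":0,"wy":0,"wz":0},{"dx":0,"dy":0,"dz":-1.5,"wx":0,"wy":0,"wz":0},{"dx":0,"dy":0,"dz":-3,"wx":0,"wy":0,"wz":0},{"dx":0,"dy":0,"dz":-5,"wx":0,"wy":0,"wz":0},{"dx":0,"dy":0,"dz":-1,"wx":0,"wy":0,"wz":0}]'
python3 st.py .484 .2253 .225 165.7
```

```text
t: 11.25
tcp_pos: [0.5065, -0.2383, 0.1118]
tool_rot: [-0.025, 1.0, -0.0, 0.0]
force: [-0.3, -0.3, -0.1]
finger_gap: 0.093
gripper_force: 52.0
t 11.25 tcp [ 506.5 -238.3  111.8] yaw -177.17 tilt [ 0.01 -0.03] F [-0.3 -0.3 -0.1] T [ 0.13 -0.05 -0.01] gap 0.093 g 52.0 q6 -2.26
t: 12.0
tcp_pos: [0.508, -0.239, 0.2363]
tool_rot: [-0.025, 1.0, -0.003, 0.003]
force: [0.1, -0.8, -1.6]
finger_gap: 0.101
gripper_force: 51.9
t 12.0 tcp [ 508.  -239.   236.3] yaw -177.16 tilt [ 0.39 -0.29] F [ 0.1 -0.8 -1.6] T [ 0.03 -0.04 -0.01] gap 0.101 g 51.9 q6 -2.26
need cm [ 0.11 46.5   0.88] wz 17.14
```

```bash
python3 -m inch '[{"dx":0,"dy":5.2,"dz":0,"wx":0,"wy":0,"wz":0},{"dx":0,"dy":5.2,"dz":0,"wx":0,"wy":0,"wz":0},{"dx":0,"dy":5.2,"dz":0,"wx":0,"wy":0,"wz":0},{"dx":0,"dy":5.2,"dz":0,"wx":0,"wy":0,"wz":0},{"dx":0,"dy":5.2,"dz":0,"wx":0,"wy":0,"wz":0},{"dx":0,"dy":5.2,"dz":0,"wx":0,"wy":0,"wz":0},{"dx":0,"dy":5.2,"dz":0,"wx":0,"wy":0,"wz":0},{"dx":0.1,"dy":5.1,"dz":0,"wx":0,"wy":0,"wz":0},{"dx":0,"dy":5.0,"dz":0,"wx":0,"wy":0,"wz":0},{"dx":0,"dy":0,"dz":0,"wx":0,"wy":0,"wz":8.6}]'
python3 -m inch '[{"dx":0,"dy":0,"dz":0.2,"wx":0,"wy":0,"wz":8.6},{"dx":0,"dy":0,"dz":0,"wx":0,"wy":0,"wz":0},{"dx":0,"dy":0,"dz":0,"wx":0,"wy":0,"wz":0}]'
python3 st.py .484 .2253 .211 165.7
python3 - <<'E'
from h import *
im=eyes.snapshot("scene");cv2.imwrite("pics/s2.png",im[:,:,::-1]);t=eyes.snapshot("top");cv2.imwrite("pics/t2.png",t[:,:,::-1])
r=lambda a:cv2.resize(a,(400,400),interpolation=cv2.INTER_CUBIC)
cv2.imwrite("pics/c3.png",np.hstack([r(im[135:185,265:315]),r(t[160:230,150:220])])[:,:,::-1])
print(blobs(im,(22,120,60),(35,255,255),(265,135,315,185),3))
E
```

```text
t: 13.25
tcp_pos: [0.4816, 0.2297, 0.2318]
tool_rot: [0.05, 0.999, 0.0, -0.0]
force: [0.2, -1.4, -0.5]
finger_gap: 0.097
gripper_force: 51.9
t: 13.62
tcp_pos: [0.4824, 0.2262, 0.2299]
tool_rot: [0.124, 0.992, -0.0, -0.0]
force: [-0.3, -0.2, -1.7]
finger_gap: 0.093
gripper_force: 51.9
t 13.62 tcp [482.4 226.2 229.9] yaw 165.73 tilt [-0.02 -0.01] F [-0.3 -0.2 -1.7] T [0.06 0.04 0.  ] gap 0.093 g 51.9 q6 -1.09
need cm [-0.18 -0.05  1.89] wz 0.03
[(array([292.5, 156.5]), np.int32(16), ((27.5, 21.5), (7.0, 1.0), 90.0))]
```

View pics/c3.png

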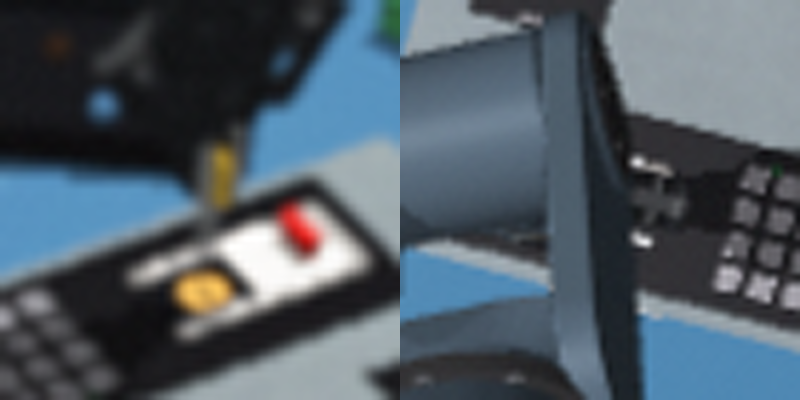

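The key is held well: yellow edge at scene ≈(292.7,157), plug at (290,171). The top view is blocked by the arm. I'll lower it until the tip is about 3 mm above the panel and compare tip and plug in the scene view.

```bash
python3 -m inch '[{"dx":-0.2,"dy":-0.1,"dz":1.5,"wx":0,"wy":0,"wz":0},{"dx":0,"dy":0,"dz":1.1,"wx":0,"wy":0,"wz":0},{"dx":0,"dy":0,"dz":0,"wx":0,"wy":0,"wz":0},{"dx":0,"dy":0,"dz":0,"wx":0,"wy":0,"wz":0}]'
python3 st.py .484 .2253 .2008 165.7
python3 - <<'E'
from h import *
ims=[eyes.snapshot("scene").astype(np.float32) for _ in range(4)];im=np.mean(ims,0).astype(np.uint8);cv2.imwrite("pics/s3.png",im[:,:,::-1])
c=im[150:182,272:312]
cv2.imwrite("pics/c4.png",cv2.resize(c,(800,600),interpolation=cv2.INTER_CUBIC)[:,:,::-1])
s=sense();R=Ro.from_quat(s["tool_rot"]).as_matrix();p=P["scene"]
def pr(X): 
    u=cv2.projectPoints(np.array([X],float),np.array(p["rvec"],float),np.array(p["tvec"],float),np.array([[p["fx"],0,p["cx"]],[0,p["fy"],p["cy"]],[0,0,1]]),None)[0].ravel();return u.round(2), ((u+.5-[272,150])*[20,18.75]).round(0)
for nm,o in(("tip",[0,0,.1058]),("shoulder",[0,0,.0818]),("headedge_bot",[-.013,0,.0738]),("headedge_mid",[-.013,0,.0598])):print(nm,pr(s["tcp_pos"]+R@np.array(o)))
print("keyway est",pr([.484,.2253,.095]))
E
```

```text
t: 14.22
tcp_pos: [0.4842, 0.225, 0.2036]
tool_rot: [0.125, 0.992, -0.0, -0.0]
force: [-0.5, 0.4, -0.5]
finger_gap: 0.093
gripper_force: 51.9
t 14.22 tcp [484.2 225.  203.6] yaw 165.63 tilt [-0.03 -0.  ] F [-0.5  0.4 -0.5] T [ 0.01 -0.    0.  ] gap 0.093 g 51.9 q6 -1.09
need cm [0.03 0.03 0.28] wz -0.07
tip (array([289.76, 170.19]), array([365., 388.]))
shoulder (array([290.11, 165.33]), array([372., 297.]))
headedge_bot (array([292.09, 165.65]), array([412., 303.]))
headedge_mid (array([292.31, 162.75]), array([416., 248.]))
keyway est (array([289.65, 170.79]), array([363., 399.]))
```

View pics/c4.png

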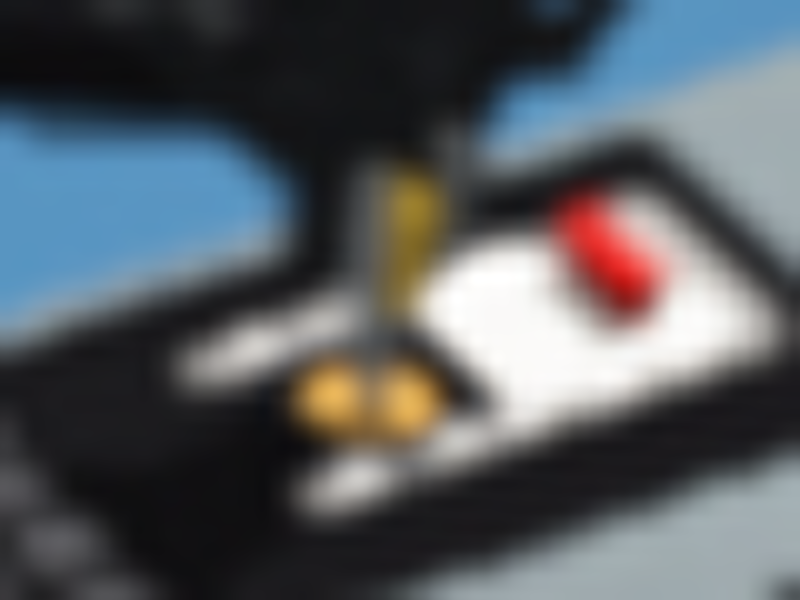

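The blade tip (crop ≈(371,395)) sits over the plug's centre (369,398). Now lowering gently and watching the force.

```bash
python3 -m inch '[{"dx":0,"dy":0,"dz":0.2,"wx":0,"wy":0,"wz":0},{"dx":0,"dy":0,"dz":0.2,"wx":0,"wy":0,"wz":0},{"dx":0,"dy":0,"dz":0.2,"wx":0,"wy":0,"wz":0},{"dx":0,"dy":0,"dz":0,"wx":0,"wy":0,"wz":0}]'
python3 st.py .484 .2253 .2008 165.7
```

```text
t: 14.92
tcp_pos: [0.4843, 0.2254, 0.1982]
tool_rot: [0.125, 0.992, 0.0, 0.0]
force: [-0.5, 1.9, 2.3]
finger_gap: 0.097
gripper_force: 52.4
t 14.93 tcp [484.3 225.4 198.2] yaw 165.61 tilt [0.03 0.05] F [-0.5  1.9  2.3] T [ 0.33  0.07 -0.01] gap 0.097 g 52.4 q6 -1.09
need cm [ 0.03 -0.02 -0.26] wz -0.09
```

```bash
python3 -m inch '[{"dx":0,"dy":0.05,"dz":0.1,"wx":0,"wy":0,"wz":0},{"dx":0,"dy":0,"dz":0.2,"wx":0,"wy":0,"wz":0},{"dx":0,"dy":0,"dz":0,"wx":0,"wy":0,"wz":0}]'
python3 st.py
```

```text
t: 15.3
tcp_pos: [0.4837, 0.2257, 0.1944]
tool_rot: [0.125, 0.992, 0.0, -0.001]
force: [-2.1, 2.9, -0.5]
finger_gap: 0.093
gripper_force: 51.9
t 15.3 tcp [483.7 225.7 194.4] yaw 165.61 tilt [-0.09  0.02] F [-2.1  2.9 -0.5] T [ 0.64  0.39 -0.01] gap 0.093 g 51.9 q6 -1.09
```

```bash
python3 -m inch '[{"dx":0.05,"dy":0.05,"dz":0.1,"wx":0,"wy":0,"wz":0},{"dx":0,"dy":0,"dz":0.1,"wx":0,"wy":0,"wz":3},{"dx":0,"dy":0,"dz":0.1,"wx":0,"wy":0,"wz":-6},{"dx":0,"dy":0,"dz":0.1,"wx":0,"wy":0,"wz":6},{"dx":0,"dy":0,"dz":0,"wx":0,"wy":0,"wz":-3},{"dx":0,"dy":0,"dz":0,"wx":0,"wy":0,"wz":0}]'
python3 st.py
```

```text
t: 16.05
tcp_pos: [0.4836, 0.2259, 0.1912]
tool_rot: [0.125, 0.992, -0.0, -0.0]
force: [-3.3, 0.8, 5.0]
finger_gap: 0.097
gripper_force: 52.8
t 16.05 tcp [483.6 225.9 191.2] yaw 165.61 tilt [-0.05 -0.03] F [-3.3  0.8  5. ] T [ 0.16  0.61 -0.05] gap 0.097 g 52.8 q6 -1.09
```

```bash
python3 -m inch '[{"dx":0.06,"dy":0,"dz":0.1,"wx":0,"wy":0,"wz":3},{"dx":0,"dy":0,"dz":0.1,"wx":0,"wy":0,"wz":-6},{"dx":0,"dy":0,"dz":0.1,"wx":0,"wy":0,"wz":6},{"dx":0,"dy":0,"dz":0,"wx":0,"wy":0,"wz":-6},{"dx":0,"dy":0,"dz":0,"wx":0,"wy":0,"wz":3},{"dx":0,"dy":0,"dz":0,"wx":0,"wy":0,"wz":0}]'
python3 st.py
```

```text
t: 16.8
tcp_pos: [0.4835, 0.2259, 0.1877]
tool_rot: [0.125, 0.992, -0.0, -0.0]
force: [-1.6, 0.8, 1.7]
finger_gap: 0.096
gripper_force: 52.2
t 16.8 tcp [483.5 225.9 187.7] yaw 165.64 tilt [-0.   -0.04] F [-1.6  0.8  1.7] T [ 0.13  0.27 -0.04] gap 0.096 g 52.2 q6 -1.09
```

Past the first pin (13 mm deep, force back to 2 N). Same again for the second.

```bash
python3 -m inch '[{"dx":0.03,"dy":0,"dz":0.1,"wx":0,"wy":0,"wz":0},{"dx":0,"dy":0,"dz":0.1,"wx":0,"wy":0,"wz":3},{"dx":0,"dy":0,"dz":0.1,"wx":0,"wy":0,"wz":-6},{"dx":0,"dy":0,"dz":0.1,"wx":0,"wy":0,"wz":6},{"dx":0,"dy":0,"dz":0.1,"wx":0,"wy":0,"wz":-6},{"dx":0,"dy":0,"dz":0.1,"wx":0,"wy":0,"wz":6},{"dx":0,"dy":0,"dz":0,"wx":0,"wy":0,"wz":-6},{"dx":0,"dy":0,"dz":0,"wx":0,"wy":0,"wz":3},{"dx":0,"dy":0,"dz":0,"wx":0,"wy":0,"wz":0}]'
python3 st.py
```

```text
t: 17.92
tcp_pos: [0.4835, 0.2263, 0.182]
tool_rot: [0.125, 0.992, 0.0, 0.0]
force: [-1.2, 1.1, 2.7]
finger_gap: 0.1
gripper_force: 52.2
t 17.93 tcp [483.5 226.3 182. ] yaw 165.67 tilt [0.05 0.01] F [-1.2  1.1  2.7] T [ 0.12  0.17 -0.02] gap 0.1 g 52.2 q6 -1.09
```

```bash
python3 -m inch '[{"dx":0.02,"dy":0.02,"dz":0.1,"wx":0,"wy":0,"wz":0},{"dx":0,"dy":0,"dz":0.1,"wx":0,"wy":0,"wz":0},{"dx":0,"dy":0,"dz":0.1,"wx":0,"wy":0,"wz":0},{"dx":0,"dy":0,"dz":0.1,"wx":0,"wy":0,"wz":0},{"dx":0,"dy":0,"dz":0,"wx":0,"wy":0,"wz":0}]'
python3 st.py
python3 -m inch '[{"dx":0,"dy":0,"dz":0.1,"wx":0,"wy":0,"wz":0},{"dx":0,"dy":0,"dz":0.1,"wx":0,"wy":0,"wz":0},{"dx":0,"dy":0,"dz":0,"wx":0,"wy":0,"wz":0},{"dx":0,"dy":0,"dz":0,"wx":0,"wy":0,"wz":0}]'
python3 st.py
```

```text
t: 18.55
tcp_pos: [0.4832, 0.2265, 0.1776]
tool_rot: [0.125, 0.992, -0.0, 0.0]
force: [0.5, -0.5, -0.6]
finger_gap: 0.09
gripper_force: 52.0
t 18.55 tcp [483.2 226.5 177.6] yaw 165.63 tilt [ 0.02 -0.  ] F [ 0.5 -0.5 -0.6] T [-0.04 -0.22 -0.02] gap 0.09 g 52.0 q6 -1.09
t: 19.05
tcp_pos: [0.4831, 0.2265, 0.1765]
tool_rot: [0.125, 0.992, 0.0, 0.0]
force: [-0.7, -0.8, 5.8]
finger_gap: 0.094
gripper_force: 52.9
t 19.05 tcp [483.1 226.5 176.5] yaw 165.63 tilt [0.03 0.  ] F [-0.7 -0.8  5.8] T [-0.19  0.09 -0.05] gap 0.094 g 52.9 q6 -1.09
```

The shoulder is home: z stopped at 0.1765 (expected 0.1768). A little more push confirms this, then a short hold before turning.

```bash
python3 -m inch '[{"dx":0,"dy":0,"dz":0.1,"wx":0,"wy":0,"wz":0},{"dx":0,"dy":0,"dz":0,"wx":0,"wy":0,"wz":0},{"dx":0,"dy":0,"dz":0,"wx":0,"wy":0,"wz":0},{"dx":0,"dy":0,"dz":0,"wx":0,"wy":0,"wz":0}]'
python3 st.py
python3 -m inch '[{"dx":0,"dy":0,"dz":0,"wx":0,"wy":0,"wz":8},{"dx":0,"dy":0,"dz":0,"wx":0,"wy":0,"wz":8},{"dx":0,"dy":0,"dz":0,"wx":0,"wy":0,"wz":8},{"dx":0,"dy":0,"dz":0,"wx":0,"wy":0,"wz":0}]'
python3 st.py
```

```text
t: 19.55
tcp_pos: [0.4831, 0.2266, 0.1763]
tool_rot: [0.125, 0.992, 0.0, 0.0]
force: [-1.6, -2.4, 12.0]
finger_gap: 0.096
gripper_force: 53.8
t 19.55 tcp [483.1 226.6 176.3] yaw 165.64 tilt [0.05 0.  ] F [-1.6 -2.4 12. ] T [-0.29  0.3  -0.03] gap 0.096 g 53.8 q6 -1.09
t: 20.05
tcp_pos: [0.4831, 0.2268, 0.1763]
tool_rot: [0.329, 0.944, 0.0, 0.0]
force: [-2.3, 0.2, 11.9]
finger_gap: 0.097
gripper_force: 53.6
t 20.05 tcp [483.1 226.8 176.3] yaw 141.6 tilt [0.06 0.03] F [-2.3  0.2 11.9] T [-0.11  0.35 -0.01] gap 0.097 g 53.6 q6 -0.67
```

```bash
python3 -m inch '[{"dx":0,"dy":0,"dz":0,"wx":0,"wy":0,"wz":8},{"dx":0,"dy":0,"dz":0,"wx":0,"wy":0,"wz":8},{"dx":0,"dy":0,"dz":0,"wx":0,"wy":0,"wz":8},{"dx":0,"dy":0,"dz":0,"wx":0,"wy":0,"wz":8},{"dx":0,"dy":0,"dz":0,"wx":0,"wy":0,"wz":8},{"dx":0,"dy":0,"dz":0,"wx":0,"wy":0,"wz":8},{"dx":0,"dy":0,"dz":0,"wx":0,"wy":0,"wz":8},{"dx":0,"dy":0,"dz":0,"wx":0,"wy":0,"wz":8},{"dx":0,"dy":0,"dz":0,"wx":0,"wy":0,"wz":0},{"dx":0,"dy":0,"dz":0,"wx":0,"wy":0,"wz":0}]'
python3 st.py
python3 -m inch '[{"dx":0,"dy":0,"dz":0,"wx":0,"wy":0,"wz":5},{"dx":0,"dy":0,"dz":0,"wx":0,"wy":0,"wz":5},{"dx":0,"dy":0,"dz":0,"wx":0,"wy":0,"wz":2},{"dx":0,"dy":0,"dz":0,"wx":0,"wy":0,"wz":0},{"dx":0,"dy":0,"dz":0,"wx":0,"wy":0,"wz":0}]'
python3 st.py
```

```text
t: 21.3
tcp_pos: [0.4835, 0.2271, 0.1764]
tool_rot: [0.779, 0.627, 0.001, 0.0]
force: [-1.2, 1.1, 10.4]
finger_gap: 0.091
gripper_force: 53.5
t 21.3 tcp [483.5 227.1 176.4] yaw 77.64 tilt [0.12 0.06] F [-1.2  1.1 10.4] T [ 0.02  0.24 -0.01] gap 0.091 g 53.5 q6 0.44
t: 21.92
tcp_pos: [0.4835, 0.227, 0.1763]
tool_rot: [0.84, 0.542, 0.001, 0.0]
force: [-0.7, 0.4, 9.6]
finger_gap: 0.096
gripper_force: 53.5
t 21.93 tcp [483.5 227.  176.3] yaw 65.64 tilt [0.13 0.06] F [-0.7  0.4  9.6] T [0.04 0.18 0.02] gap 0.096 g 53.5 q6 0.65
```

```bash
python3 -m inch '[{"dx":0,"dy":0,"dz":0,"wx":0,"wy":0,"wz":3},{"dx":0,"dy":0,"dz":0,"wx":0,"wy":0,"wz":0},{"dx":0,"dy":0,"dz":0,"wx":0,"wy":0,"wz":0}]'
python3 st.py
python3 -m inch '[{"dx":0,"dy":0,"dz":0,"wx":0,"wy":0,"wz":3},{"dx":0,"dy":0,"dz":0,"wx":0,"wy":0,"wz":0},{"dx":0,"dy":0,"dz":0,"wx":0,"wy":0,"wz":0}]'
python3 st.py
```

```text
t: 22.3
tcp_pos: [0.4836, 0.2271, 0.1763]
tool_rot: [0.854, 0.52, 0.001, 0.0]
force: [-0.7, 0.3, 10.1]
finger_gap: 0.093
gripper_force: 53.5
t 22.3 tcp [483.6 227.1 176.3] yaw 62.64 tilt [0.13 0.06] F [-0.7  0.3 10.1] T [0.04 0.17 0.02] gap 0.093 g 53.5 q6 0.71
t: 22.68
tcp_pos: [0.4836, 0.2271, 0.1764]
tool_rot: [0.867, 0.497, 0.001, 0.0]
force: [-1.7, 0.4, 10.4]
finger_gap: 0.096
gripper_force: 53.4
t 22.68 tcp [483.6 227.1 176.4] yaw 59.66 tilt [0.14 0.07] F [-1.7  0.4 10.4] T [0.16 0.16 0.17] gap 0.096 g 53.4 q6 0.76
```

Torque jumped to 0.17 N m, so the plug is on its stop. One last look before handing in.

```bash
python3 - <<'E'
from h import *
import st
im=eyes.snapshot("scene");st.st()
a=cv2.imread("pics/scene0.png")[:,:,::-1]
print("moved px box/dish/pot area",[int((np.abs(im[y0:y1,x0:x1].astype(int)-a[y0:y1,x0:x1]).max(2)>60).sum()) for x0,y0,x1,y1 in((205,250,250,300),(255,265,300,305),(70,270,130,330),(325,225,350,255),(310,115,365,155))])
print("rib",blobs(im,(0,150,100),(6,255,255),(270,145,350,230)))
cv2.imwrite("pics/c5.png",cv2.resize(im[140:190,262:328],(792,600),interpolation=cv2.INTER_CUBIC)[:,:,::-1])
E
```

```text
t 22.73 tcp [483.6 227.1 176.3] yaw 59.66 tilt [0.14 0.07] F [-2.2  0.2 10.2] T [0.1  0.19 0.12] gap 0.094 g 53.4 q6 0.76
moved px box/dish/pot area [0, 0, 3, 0, 0]
rib [(array([301.46, 162.77]), np.int32(13), ((31.40000343322754, 17.800003051757812), (5.366563320159912, 1.7888542413711548), 63.43495178222656))]
```

View pics/c5.png

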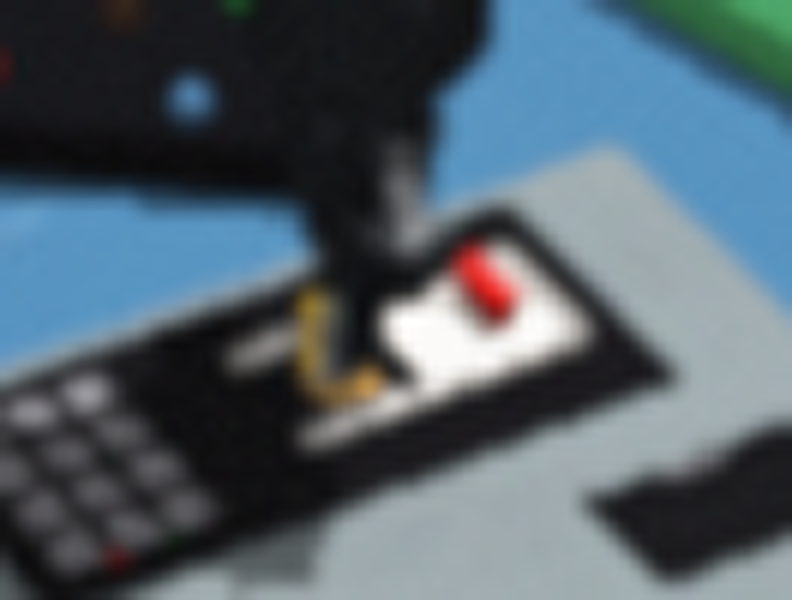

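The key (crop (315,340)) is seated and turned, and still gripped. The rib (487,285) is unmoved at the stop, and none of the bystanders in view has moved.

```bash
python3 -c "
from station import workorder; print(workorder.sign_off())"
```

```text
the job is handed in; nothing more can be done
None
```

I handed the job in at about 23 s. The cover was at its stop, and the key was fully home, turned clockwise to its stop and still gripped. None of the bystanders in the final camera view had moved. The sign-off gave no verdict.

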